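# Hang the washed door back on the culture-dish cabinet

### The job

The blue lift-off door of the small white dish cabinet has been washed and is standing in the drying rack. Lift it out, hang it on the cabinet by lowering both of its knuckles gently (not dropping it) all the way onto the two brass hinge pins while the door stands wide open, roughly square to the cabinet's front, then swing it fully shut against the rim and let go. Leave the bottle, the dishes and the beaker where they stand.

Things in the scene. Friction and masses are not known exactly. Their poses are not given: they have to be found in the camera images.
- door: Loose blue door, 0.25 to 0.5 kg, upright. Leaf 150 wide, 150 high, 12 mm thick. Origin: on the hinge axis (through both knuckle holes), level with the leaf's foot. x runs from the hinge axis to the free edge (leaf x = 16 to 166 mm), z up (leaf z = 0 to 150), y across the thickness (-6 to 6). Black knob on the outer (-y) face at x 150, z 75, out to y = -26 mm. Centre of mass at about x = 88 mm.
- door_centre (a point): Centre of the door's leaf, half-way up, 75 mm below its top edge, 91 mm from the hinge axis; axes as door. The bare top edge can be gripped from above across the 12 mm thickness.
- door_low (a point): Lower knuckle: centre of its underside, on the hinge axis, 15 mm above the leaf's foot. Both knuckles are aluminium blocks 24 x 22 x 20 mm high with an upright through hole of 13 mm. Comes to rest at pin_low.
- door_high (a point): Upper knuckle: centre of its underside, on the hinge axis, 128 mm above the leaf's foot. Comes to rest at pin_high.
- door_edge (a point): Middle of the door's free vertical edge, half-way up, 166 mm from the hinge axis. Comes to shut_mark when the door is shut.
- cabinet: Fixed white cabinet, 160 deep (x), 210 wide (y), 180 mm high; origin under its centre on the bench. Its open front faces its own -x. Hinge axis at x = -104, y = 92 mm, 24 mm in front of the front panel. A grey rim round the opening stands 17 mm proud; the shut door rests on it, door x along cabinet -y, outer face to -x. Open square, door x points along cabinet -x.
- pin_low (a point): Lower hinge pin: centre of its bracket's top, 27 mm above the bench. Both pins: brass, upright, 10 mm diameter, 28 mm tall, the last 8 mm tapered to 4 mm. Brackets are 10 mm thick, 22 wide, reaching 11 mm past the axis: the lower knuckle must enter between them from the cabinet's front, door raised 30 to 80 mm above its hung height, before lowering.
- pin_high (a point): Upper hinge pin: centre of its bracket's top, 140 mm above the bench, straight above pin_low (113 mm higher, as the knuckles are). Axes as cabinet. Once hung, the door swings freely about the pins when pushed and stays where it is left, by friction.
- shut_mark (a point): Point fixed to the cabinet where door_edge lies when the door is hung and fully shut.
- rack: Fixed drying rack: grey base 190 x 110 x 12 mm with four orange cheeks, 60 mm above the bench, forming a slot 15 mm wide along the rack's x. Origin under its centre on the bench. The door stands in the slot on the base, door x along rack x, leaf about centred; it lifts straight up out.
- bottle: Bystander: amber bottle, 68 mm diameter, 160 mm tall; origin at the centre of its underside. Leave alone.
- dishes: Bystander: stack of culture dishes, 90 mm diameter, 44 mm tall; origin at the centre of its underside. Leave alone.
- beaker: Bystander: glass beaker, 68 mm diameter, 90 mm tall; origin at the centre of its underside. Leave alone.
There are look-alikes about, which are no part of the job. Several things have the shape of the door; the one meant has the colours described above.

How it is judged (in metres and radians):
On the way, in this order (a step that is already met when the one before it is completed fails the run):
1. the door is lifted clear of the rack (its foot more than 65 mm above the bench) (height (world z) of door above 0.065 m), for 0.1 s.
2. the door hangs on both pins, knuckles down on their brackets, while still open by more than about 30 degrees (z of door_low in the frame of pin_low between -0.004 and 0.004 m and horizontal distance between door_low and pin_low below 0.004 m and horizontal distance between door_high and pin_high below 0.004 m and horizontal distance between door_edge and shut_mark above 0.085 m), for 0.2 s.
At the end, for the whole second after the job is handed in: The door hangs upright (within 0.08 rad) and at rest on both pins, each knuckle within 4 mm of its pin's axis and the lower one within 4 mm of its bracket's top, and is shut: its free edge within 12 mm of the fully shut place (z of door_low in the frame of pin_low between -0.004 and 0.004 m and horizontal distance between door_low and pin_low below 0.004 m and horizontal distance between door_high and pin_high below 0.004 m and horizontal distance between door_edge and shut_mark below 0.012 m and angle between door's own z axis and vertical below 0.08 rad and linear speed of door below 0.02 m/s and angular speed of door below 0.1 rad/s); the robot touches nothing.
It fails at once if the door is dropped onto the pins (faster than 0.35 m/s while the knuckles are going down over them) (horizontal distance between door_low and pin_low below 0.008 m and z of door_low in the frame of pin_low between 0.001 and 0.028 m and linear speed of door above 0.35 m/s).
It fails at once if the bottle, the dishes or the beaker is moved by more than 30 mm or tipped (distance of any of bottle, dishes, beaker from where it was at the start of the episode above 0.03 m or angle between any of bottle, dishes, beaker's own z axis and vertical above 0.5 rad).
It also fails if it takes over 59 s, if anything falls off the work surface, if the arm or the gripper's body presses on something with over 40 N, if the wrist force passes 120 N, or if a joint passes its speed limit or range.

### The arm

A 6-joint arm with a two-finger parallel gripper is mounted at the origin on the work surface. World frame = base frame: x ahead of the robot, y to its left, z up, the work surface at z = 0. Lengths are in m, angles in degrees, forces in N, time in s.
With the tool pointing down it reaches from about 0.35 to 0.875 m from the base axis. Payload 4.2 kg.
Tool frame: the origin (TCP) lies midway between the tips of the shut fingers; the grasp point (between the pads) lies 19 mm behind it; z points along the fingers, y is the line along which they close (so a half turn about z gives the same grasp; the last joint's range is limited). The gripper opens to 87 mm and grips with 3 to 60 N. Pads are 19 mm wide; open, the fingers measure 117 mm over their backs; the gripper's body (75 mm by 190 mm) begins 51 mm behind the grasp point.
Start: joints at [-56.001, 22.042, 0.453, 0, -68.411, -14.817], TCP at [0.205, -0.59, 0.223] pointing down, gripper open.
Joint ranges: [-179.83, 179.83], [-69.29, 118.12], [-61.27, 80.66], [-181.25, 117.63], [-171.15, -9.14], [-177.46, 177.46]. Speed limits (degrees/s): [159.86, 159.86, 180, 180, 180, 180].

### API

Orientations are given as [roll, pitch, yaw] about the fixed x, y, z axes, in that order (R = Rz(yaw) Ry(pitch) Rx(roll)).
In Python, from workcell import env gives the robot as it stands. The module is installed in compiled form; this text tells all that it offers. Calls block until the motion is done:
- env.goto(position, orientation): joint-space move of the TCP to a pose.
- env.move_straight(position, rotation=None, rate=0.15, force_limit=None): straight line of the TCP; rotation=None keeps the orientation; rate is the mean speed in m/s. With force_limit (N) it stops when the force on the tool has changed by that much, and returns True; else False.
- env.set_joints(angles): joint-space move.
- env.gripper_to(opening, grasp_force=None): opening from 0.0 (shut) to 1.0 (fully open); grasp_force is the grip in N (None keeps the last); returns when the fingers have stopped.
- env.dwell(seconds).
- env.inverse_kinematics(position, orientation): joint angles nearest the present ones, or None.
- env.read_state(): the state.
- env.grab_frame(name): name is "scene" or "top"; returns a dict with "image" (480x640x3 uint8, blue, green, red), "fx", "fy", "cx", "cy" (pixels), "position" and "orientation" of the camera in the world. Camera axes: x right, y up, looking along -z (the intrinsics and any distortion apply to the point x, -y, -z); pixel columns grow to the right and rows downward; lengths in m; the calibration is good to about 2 mm. A picture is of the moment at which its call begins. There is no depth.
A pose or a line that the arm cannot do raises env.Unreachable and nothing moves.
- env.close_job(): hands the job in; it is judged then, once.
Trained networks look in a picture, given as the dict that the camera call returned (one of the last four; its "shot" number tells which), for a name from the list of things; names that differ only in an ending like _2 or _b are one class to them, and where a whole thing is asked for, a point or a joint stands for the part that bears it (a point fixed in the world has none). Each returns a list of dicts, best first, with "score" (0 to 1); they miss things now and then, are a little off and sometimes report something else, mostly with a low value. They report only what shows in the picture. A call takes as long as a camera call. They do not tell look-alikes from the thing itself.
- env.search_frame(picture, thing): "xyz" ([x, y, z] in m, in world coordinates, good to about 4 mm: the middle of the surface that is visible of it).
- env.trace(picture, thing): "mask" (480x640 bool, what is visible of it).
The state is a dict: "clock": time; "joint_positions": joint angles; "qvel": joint speeds; "joint_torque": joint torques, N m; "position": TCP position; "tool_rot": TCP orientation; "force": force on the tool from outside, world axes, zero at the start; "wrist_torque": the same for the moment, N m; "opening": opening from 0.0 (shut) to 1.0 (fully open); "finger_force": force on a finger pad.
Only numpy, scipy, OpenCV 4.12 (cv2) and the standard library are available. Lean on these libraries where they do the work, as an engineer would, in place of code of your own. Each camera call takes 0.05 s, during which the arm holds its last target. There are 200 camera calls.

## Working session

There is one attempt and no reset: what is moved stays moved. The work goes in short steps, each a Python script; the robot and the scene stay as the last script left them, time stands still between calls to the robot, and variables do not carry over. Pictures are saved under pics/ and viewed, at most 10 in all, crops included, and the job is handed in when it is done.

```bash
mkdir -p pics; ls
python3 - <<'E'
from workcell import env
import cv2,numpy as np,pickle
for n in ["scene","top"]:
    f=env.grab_frame(n); cv2.imwrite(f"pics/{n}0.png",f["image"]); pickle.dump(f,open(f"{n}0.pkl","wb"))
    print(n,{k:v for k,v in f.items() if k!="image"})
    for t in ["door","cabinet","rack","bottle","dishes","beaker","pin_high","pin_low"]:
        try:
            print(t,[(np.round(d["xyz"],3).tolist(),round(d["score"],2)) for d in env.search_frame(f,t)][:4])
        except Exception as e: print(t,e)
print(env.read_state())
E
```

```text
pics
scene {'fx': 457.84507405694785, 'fy': 457.84507405694785, 'cx': 323.3835402121477, 'cy': 237.42002717665986, 'position': array([ 1.25406491, -0.39033417,  0.7646604 ]), 'orientation': array([51.84658534, -0.76742352, 52.81225022]), 'shot': 1}
door [([0.583, 0.499, 0.085], 0.96), ([0.351, 0.236, 0.092], 0.84), ([0.536, 0.241, 0.104], 0.78), ([0.828, -0.054, 0.139], 0.75)]
cabinet [([0.607, -0.198, 0.158], 0.67)]
rack [([0.561, 0.238, 0.012], 0.74), ([0.609, -0.198, 0.163], 0.52), ([0.729, 0.311, 0.084], 0.46)]
bottle [([0.729, 0.313, 0.083], 0.65)]
dishes [([0.766, 0.168, 0.041], 0.81)]
beaker [([0.39, 0.02, 0.063], 0.87)]
pin_high [([0.609, -0.204, 0.164], 0.6)]
pin_low [([0.61, -0.201, 0.163], 0.64)]
top {'fx': 622.5297575532239, 'fy': 622.5297575532239, 'cx': 327.4623580164062, 'cy': 237.3384539490273, 'position': array([0.38231489, 0.14032901, 1.49049296]), 'orientation': array([  8.47677903,  -1.14314512, -91.0085505 ]), 'shot': 2}
door [([0.336, 0.254, 0.153], 0.94), ([0.583, 0.501, 0.145], 0.9), ([0.771, -0.014, 0.147], 0.9), ([0.526, 0.238, 0.158], 0.7)]
cabinet [([0.531
[... 315 characters left out ...]
 0.22)]
{'clock': 0.9, 'joint_positions': array([-5.60023646e+01,  2.20421861e+01,  4.50948926e-01, -1.05733554e-03,
       -6.84116624e+01, -1.48154909e+01]), 'qvel': array([ 0.03324808,  0.10099028,  0.03868657, -0.0961733 ,  0.03426226,
        0.01848704]), 'joint_torque': array([-5.97305893e-05, -3.90456069e+01,  1.87626457e+01,  4.22451720e+00,
        1.55447144e-02, -3.82343433e-05]), 'position': array([ 0.20535728, -0.59025888,  0.22253051]), 'tool_rot': array([ 1.79996945e+02,  2.08998823e-04, -1.60818245e+02]), 'force': array([-0.77480665,  0.57242035,  0.30960865]), 'wrist_torque': array([-0.02256267, -0.03847008,  0.02591063]), 'finger_force': 0.0, 'opening': 0.9992208233999846}
```

View pics/scene0.png

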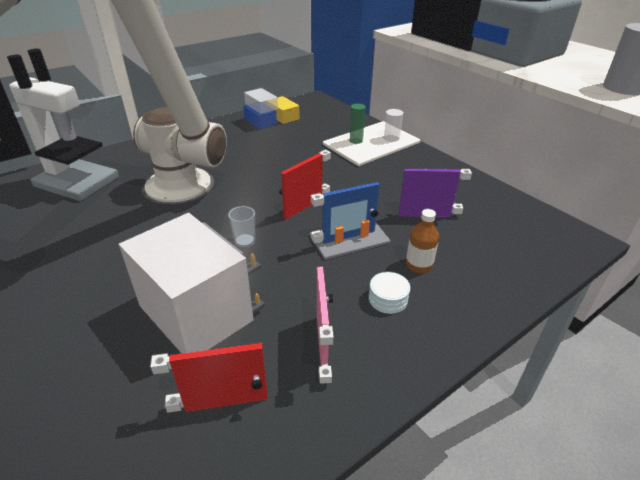

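View pics/top0.png

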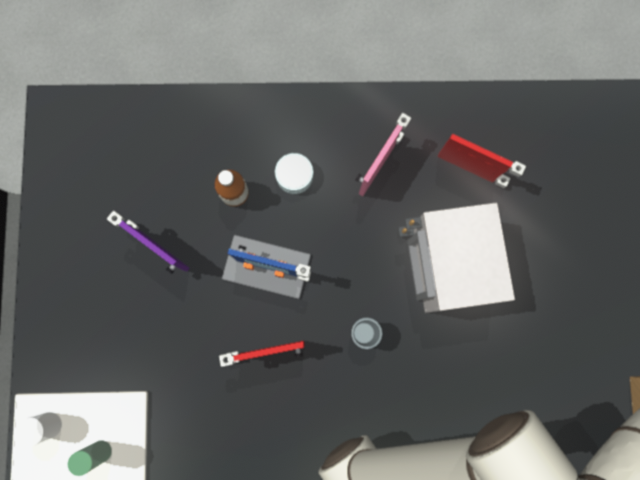

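The door-shaped things are:

| Thing | Picture | Pixel |
|---|---|---|
| Blue, in the rack | scene | (350,213) |
| Blue, in the rack | top | (268,262) |
| Red | scene | (303,187) |
| Red | scene | (220,378) |
| Pink | scene | (322,320) |
| Purple | scene | (430,193) |

I choose the blue door in the rack. Its free edge points to +y and its knob to +x. The cabinet front faces about +y, with the pins at top (410,228).

```bash
cat > h.py <<'E'
import numpy as np,cv2,pickle
from scipy.spatial.transform import Rotation as R
def Rc(f): return R.from_euler('xyz',f["orientation"],degrees=True).as_matrix()
def proj(f,P):
    p=(np.atleast_2d(P)-f["position"])@Rc(f); 
    return np.c_[f["cx"]+f["fx"]*p[:,0]/-p[:,2], f["cy"]-f["fy"]*p[:,1]/-p[:,2]]
def atz(f,uv,z):
    d=Rc(f)@np.array([(uv[0]-f["cx"])/f["fx"],-(uv[1]-f["cy"])/f["fy"],-1]); p=f["position"]
    return p+d*(z-p[2])/d[2]
def crop(f,u,v,w=100,h=75,k=4):
    return cv2.resize(f["image"][v:v+h,u:u+w],None,fx=k,fy=k,interpolation=cv2.INTER_CUBIC)
E
python3 - <<'E'
from h import *
s=pickle.load(open("scene0.pkl","rb"));t=pickle.load(open("top0.pkl","rb"))
cv2.imwrite("pics/c1.png",np.vstack([np.hstack([crop(t,222,228),crop(t,390,195)]),np.hstack([crop(s,300,175),crop(s,200,240)])]))
E
```

```text
(no output)
```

View pics/c1.png

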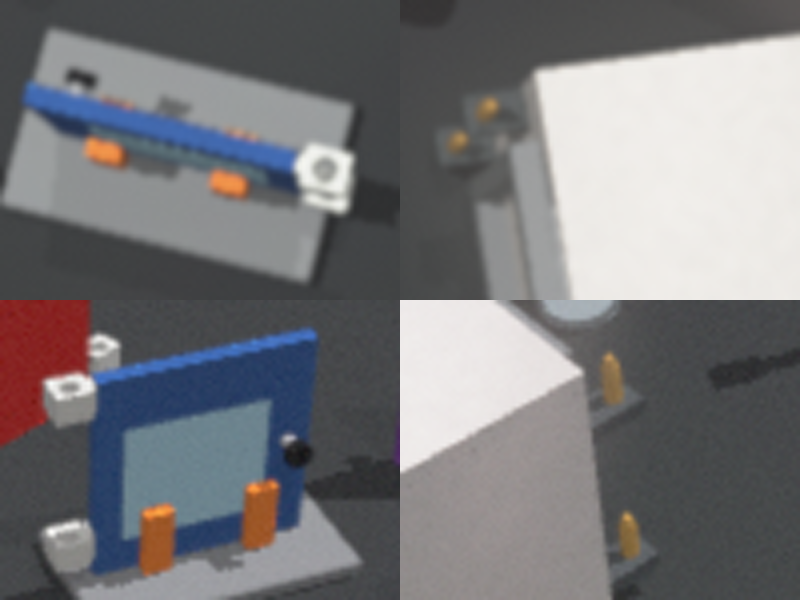

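```bash
cat > fit.py <<'E'
from h import *
from scipy.optimize import least_squares
def T(q,L):
    c,s=np.cos(q[2]),np.sin(q[2]); L=np.atleast_2d(L)
    return np.c_[q[0]+c*L[:,0]-s*L[:,1], q[1]+s*L[:,0]+c*L[:,1], L[:,2]]
def fit(q0,obs,loss='soft_l1'):
    r=lambda q:np.concatenate([(proj(f,T(q,L))[0]-uv) for f,L,uv in obs])
    o=least_squares(r,q0,loss=loss); return o.x,r(o.x).reshape(-1,2)
E
python3 - <<'E'
from fit import *
s=pickle.load(open("scene0.pkl","rb"));t=pickle.load(open("top0.pkl","rb"))
P=(-.104,.092)
cab=[(t,(-.08,.105,.18),(424.2,213)),(t,(.08,.105,.18),(497,204)),(t,(.08,-.105,.18),(513,300)),(t,(-.08,-.105,.18),(437,309)),
(t,(*P,.168),(412.7,220.5)),(t,(*P,.055),(405.7,228.7)),
(s,(-.08,.105,.18),(245.7,258)),(s,(.08,.105,.18),(187,295)),(s,(.08,-.105,.18),(124,251)),(s,(-.08,-.105,.18),(193,218)),
(s,(*P,.168),(252.5,253.7)),(s,(*P,.055),(256.7,293.7))]
for z in (.168,.055): print("pin top/z",z,atz(t,cab[4 if z>.1 else 5][2],z),atz(s,cab[10 if z>.1 else 11][2],z))
q,r=fit([.5,-.17,-1.5],cab); print("cab",q,np.degrees(q[2]),"pin",T(q,(*P,0)));print(r.round(1).tolist())
door=[(t,(0,0,.160),(303.1,270.1)),(t,(.166,0,.162),(229,251.8)),(s,(0,0,.160),(317.5,196.6)),(s,(.166,0,.162),(378.5,183.6)),]
q,r=fit([.52,.17,1.5],door); print("door",q,np.degrees(q[2]),"centre",T(q,(.091,0,.162)),T(q,(.166,0,0)));print(r.round(1).tolist())
E
```

```text
pin top/z 0.168 [ 0.61307913 -0.07455875  0.168     ] [ 0.61175668 -0.07200577  0.168     ]
pin top/z 0.055 [ 0.61353652 -0.07573612  0.055     ] [ 0.61188472 -0.07231583  0.055     ]
cab [ 0.53300477 -0.18603732 -1.46583386] -83.98609388750037 pin [[ 0.61360238 -0.07297086  0.        ]]
[[-1.2, -0.9], [-0.9, -0.6], [-0.8, 0.4], [0.4, 0.7], [-0.7, -0.2], [-1.2, -0.0], [0.3, 0.2], [-15.7, 3.3], [-4.4, -8.2], [-3.0, -5.8], [0.0, 0.7], [0.1, 0.6]]
door [0.51017665 0.16381152 1.30972325] 75.04161431861236 centre [[0.53366534 0.25172785 0.162     ]] [[0.55302414 0.32418637 0.        ]]
[[-0.0, -0.1], [-1.0, -0.6], [-0.9, 0.3], [-0.5, -0.4]]
```

Pins come out at about (0.6126,-0.0737), with both cameras agreeing to 2 mm. The door's hinge axis is at (0.510,0.164) with yaw 75°. Hung open, the door needs a yaw of about 96°.

Run:
```python
from workcell import env
from h import *
D=np.array([.5102,.1638]);a=np.radians(75.04);c=D+.088*np.array([np.cos(a),np.sin(a)])
for y in (75,-105):
    for yy in (0,21,111): 
        j=env.inverse_kinematics([*c,.2],[180,0,y+yy]);print(y+yy,None if j is None else j.round())
p=env.read_state()["position"]
env.move_straight([p[0],p[1],.38],rate=.3)
env.goto([*c,.35],[180,0,-105]); 
env.gripper_to(.6)
env.move_straight([*c,.21],rate=.25)
for n in ("scene","top"):
    f=env.grab_frame(n); pickle.dump(f,open(f"{n}1.pkl","wb")); cv2.imwrite(f"{n}1.png",f["image"])
s=pickle.load(open("scene1.pkl","rb"));t=pickle.load(open("top1.pkl","rb"))
cv2.imwrite("pics/c2.png",np.hstack([crop(t,205,200,133,150,3),crop(s,285,110,133,150,3)]))
st=env.read_state();print(st["clock"],st["position"],st["tool_rot"],st["opening"])
```

```text
75 [ 41.  19.  -7.   0. -64. 124.]
96 [ 41.  19.  -7.   0. -64. 145.]
186 [  41.   19.   -7.   -0.  -64. -125.]
-105 [ 41.  19.  -7.   0. -64. -56.]
-84 [ 41.  19.  -7.   0. -64. -35.]
6 [ 41.  19.  -7.   0. -64.  55.]
6.4083 [0.53411551 0.24961487 0.21236495] [-179.8234034     0.19177591 -104.97832523] 0.5999931220896417
```

View pics/c2.png

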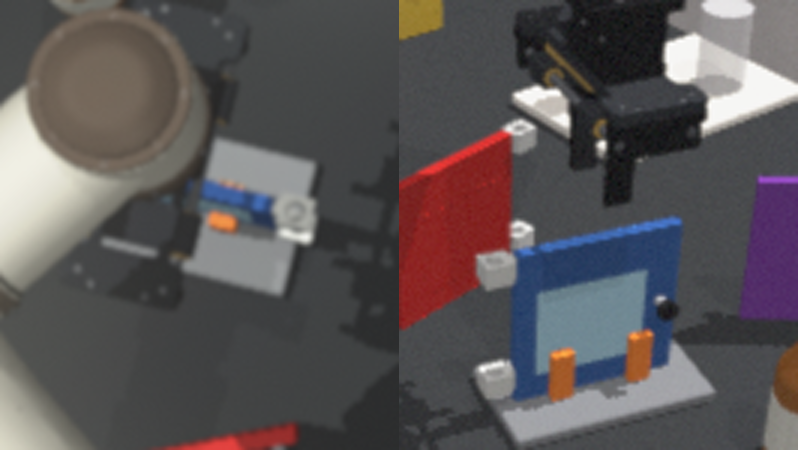

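The open fingers straddle the blue door's top edge near its middle, at crop (600,225). The door is clear, so I'll descend, grip and lift.

Run:
```python
from workcell import env
from h import *
p=env.read_state()["position"]
a=np.radians(75.04);c=np.array([.5102,.1638])+.088*np.array([np.cos(a),np.sin(a)])
print("hit",env.move_straight([*c,.122],rate=.12,force_limit=12))
env.gripper_to(0.0,45)
st=env.read_state();print(st["opening"],st["finger_force"],st["position"],st["force"])
env.move_straight([*c,.19],rate=.12)
st=env.read_state();print(st["clock"],st["opening"],st["position"],st["force"])
```

```text
hit False
0.13057311099399607 44.99377744272351 [0.53288796 0.24880477 0.12203479] [-0.91052148 -0.013943    1.34887438]
8.7667 0.13172096177508394 [0.53202975 0.24840179 0.1887532 ] [ 0.38016479  0.12070156 -4.36671048]
```

Run:
```python
from workcell import env
from h import *
pin=np.array([.6126,-.0737]);a=np.radians(96);u=np.array([np.cos(a),np.sin(a)])
env.move_straight([*(pin+.138*u),.188],[180,0,-84],rate=.15)
env.dwell(.3)
for n in ("scene","top"):
    f=env.grab_frame(n); pickle.dump(f,open(f"{n}2.pkl","wb"))
    x,y=proj(f,[*(pin+.02*u),.17])[0].astype(int); print(n,x-50,y-55)
    im=crop(f,x-50,y-55,100,110,4); cv2.imwrite(f"{n}2.png",im)
cv2.imwrite("pics/c3.png",np.hstack([cv2.imread("top2.png"),cv2.imread("scene2.png")]))
st=env.read_state();print(st["clock"],st["position"],st["tool_rot"])
```

```text
scene 209 194
top 353 166
10.625 [0.59812739 0.06376377 0.18802655] [-1.79997486e+02  4.90243997e-03 -8.39843460e+01]
```

View pics/c3.png

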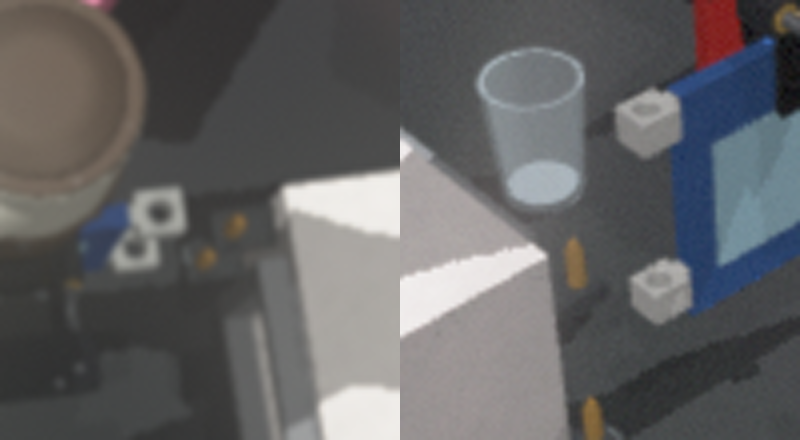

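Run:
```python
from h import *
s=pickle.load(open("scene2.pkl","rb"));t=pickle.load(open("top2.pkl","rb"))
pin=np.array([.6126,-.0737]);a=np.radians(96);u=np.array([np.cos(a),np.sin(a)])
print("expected hinge",np.array([.59813,.06376])-.088*u)
fz=.078
for n,f,uv,z in [("upT",t,(393.25,219),fz+.148),("upS",s,(271,221),fz+.148),("loT",t,(387.5,228.25),fz+.035),("loS",s,(274.5,264),fz+.035),
 ("pinuT",t,(412.75,220.5),.168),("pinuS",s,(252.5,254),.168),("pinlT",t,(405.5,229.5),.055),("pinlS",s,(257,294),.055)]:
    print(n,atz(f,uv,z).round(4))
```

```text
expected hinge [ 0.6073285  -0.02375793]
upT [ 0.6067 -0.0249  0.226 ]
upS [ 0.6084 -0.0223  0.226 ]
loT [ 0.6058 -0.026   0.113 ]
loS [ 0.61   -0.0221  0.113 ]
pinuT [ 0.6131 -0.0747  0.168 ]
pinuS [ 0.6126 -0.0725  0.168 ]
pinlT [ 0.6116 -0.0752  0.055 ]
pinlS [ 0.6131 -0.0723  0.055 ]
```

Hole and pin offsets agree with the plan to about 1.5 mm. I'll move in and lower with a force guard.

Run:
```python
from workcell import env
from h import *
st=env.read_state();p=st["position"];q=np.array([p[0]+.0049,p[1]-.0498])
print("hit",env.move_straight([*q,p[2]],rate=.08,force_limit=10))
print("hit",env.move_straight([*q,p[2]-.034],rate=.06,force_limit=10))
env.dwell(.2);print(env.read_state()["force"])
print("hit",env.move_straight([*q,p[2]-.069],rate=.03,force_limit=8))
st=env.read_state();print(st["clock"],st["position"],p[2]-st["position"][2],st["force"],st["wrist_torque"])
for n in ("scene","top"):
    f=env.grab_frame(n); pickle.dump(f,open(f"{n}3.pkl","wb"))
t=pickle.load(open("top3.pkl","rb"));s=pickle.load(open("scene3.pkl","rb"))
cv2.imwrite("pics/c4.png",np.hstack([crop(t,363,176,100,110,4),crop(s,209,214,100,110,4)]))
```

```text
hit False
hit False
[ 0.9996098  -0.09575614 -3.47812369]
hit True
13.325 [0.60292298 0.01393812 0.12155035] 0.06647620455436702 [-1.54774531  1.58728266  5.36457031] [-0.14187291  0.27387414 -0.07613896]
```

View pics/c4.png

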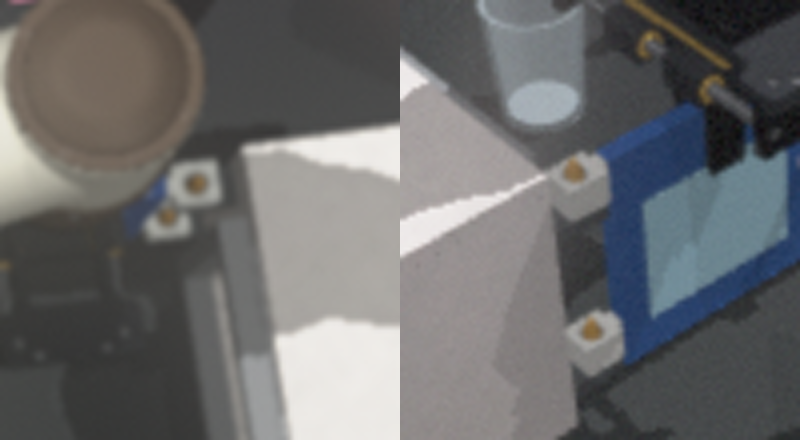

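Both brass tips show through their holes at crop (197,183) and (167,215), and the door is down 66.5 mm as expected, so it is seated. Next I release, go round to the outer face, and swing the door shut with closed fingers.

```bash
cat > sw.py <<'E'
from h import *
pin=np.array([.6126,-.0737])
def pose(yaw,x,y,z):
    a=np.radians(yaw);return [*(pin+x*np.array([np.cos(a),np.sin(a)])+y*np.array([-np.sin(a),np.cos(a)])),z],[180,0,yaw-270]
E
python3 - <<'E'
from workcell import env
from sw import *
env.dwell(.2)
env.gripper_to(.45); env.dwell(.3)
p=env.read_state()["position"]
env.move_straight([p[0],p[1],.25],rate=.15)
env.gripper_to(0)
P,O=pose(96,.12,-.048,.25); env.goto(P,O)
P,O=pose(96,.12,-.048,.132); print("hit",env.move_straight(P,O,rate=.15,force_limit=8))
st=env.read_state();print(st["clock"],st["position"],st["tool_rot"],st["force"])
f=env.grab_frame("scene");cv2.imwrite("pics/s4.png",f["image"][100:440,100:500])
E
```

```text
hit False
19.0083 [0.64861602 0.05074549 0.13317622] [ 1.79999214e+02  1.27337232e-01 -1.73982447e+02] [-0.06022242  0.40942352  0.50574585]
```

View pics/s4.png

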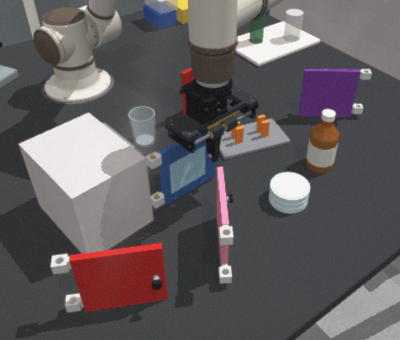

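The door hangs open at crop (187,167) with the shut fingers beside its outer face at (213,150). I'll swing it now.

Run:
```python
from workcell import env
from sw import *
for y in list(range(96,177,10))+[181]:
    P,O=pose(y,.12,-.016,.132); h=env.move_straight(P,O,rate=.12,force_limit=20)
    if h: print("hit at",y,env.read_state()["force"]);break
else:
    P,O=pose(188,.12,-.013,.132); print("final hit",env.move_straight(P,O,rate=.04,force_limit=5))
st=env.read_state();print(st["clock"],st["position"],st["tool_rot"],st["force"])
f=env.grab_frame("scene");t=env.grab_frame("top")
cv2.imwrite("pics/c5.png",np.hstack([crop(f,140,180,200,200,2),crop(t,330,150,200,200,2)]))
```

```text
final hit True
22.7083 [ 0.49239835 -0.0720372   0.13180551] [-1.79945788e+02  1.06825906e-01 -8.36893334e+01] [0.62489657 3.41658654 2.84919926]
```

View pics/c5.png

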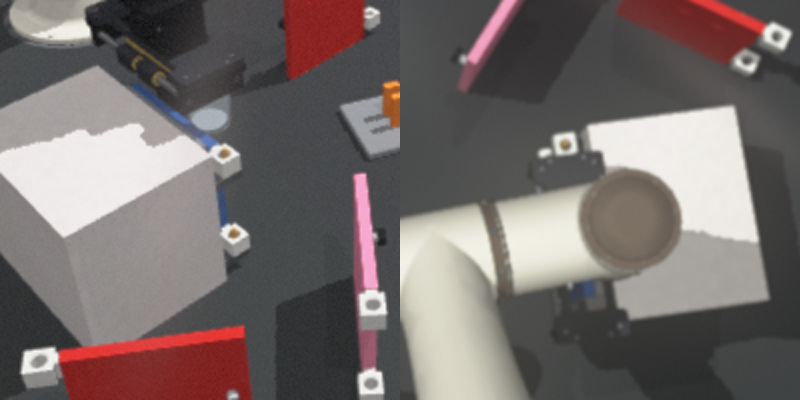

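The door lies along the cabinet front with both pin tips visible in the knuckles at scene crop (225,153) and (233,233). I'll press lightly once more, back off, and check the free edge.

Run:
```python
from workcell import env
from sw import *
P,O=pose(186,.12,-.006,.132); print(env.move_straight(P,O,rate=.03,force_limit=8),env.read_state()["position"],env.read_state()["force"])
P,O=pose(186,.12,-.08,.132); env.move_straight(P,O,rate=.08)
P[2]=.30; env.move_straight(P,O,rate=.2)
env.goto([.40,.30,.35],O); env.dwell(.3)
t=env.grab_frame("top");f=env.grab_frame("scene")
print(env.read_state()["clock"],env.read_state()["force"])
for n,z in(("ideal edge top",.162),): 
  for y in(180,183,186):
    p=pose(y,.166,-.006,z)[0]; print(y,proj(t,p)-[390,200],)
cv2.imwrite("pics/c6.png",np.hstack([crop(t,390,200,100,130,4),crop(f,150,200,133,173,3)]))
```

```text
True [ 0.49245799 -0.07194094  0.13178559] [-1.15608942  3.42947324  2.76516797]
26.6083 [-0.20533696  0.27558327 -0.61728755]
180 [[22.00328151 97.91510028]]
183 [[26.06745602 97.88795385]]
186 [[30.11864497 97.64681421]]Traceback (most recent call last):
  File "<stdin>", line 12, in <module>
    return _nx.concatenate(arrs, 1, dtype=dtype, casting=casting)
           ~~~~~~~~~~~~~~~^^^^^^^^^^^^^^^^^^^^^^^^^^^^^^^^^^^^^^^
ValueError: all the input array dimensions except for the concatenation axis must match exactly, but along dimension 0, the array at index 0 has size 520 and the array at index 1 has size 519
```

Run:
```python
from workcell import env
from sw import *
t=env.grab_frame("top");f=env.grab_frame("scene")
cv2.imwrite("pics/c6.png",np.hstack([crop(t,390,200,100,130,4),crop(f,150,200,100,130,4)]))
```

```text
(no output)
```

View pics/c6.png

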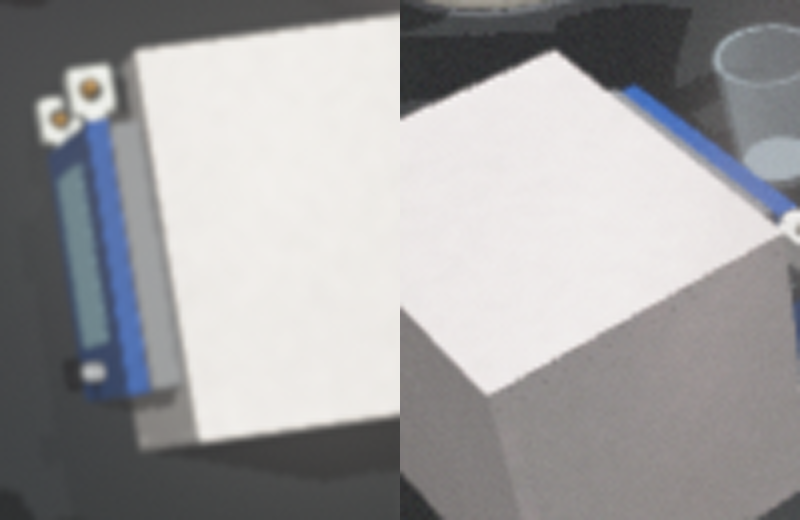

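The door's outer top corner is at crop (125,393), or (31,98) in pixels, against the ideal shut (30,98). It lies flush on the rim with both knuckles on their pins, so I'm handing in.

```bash
python3 -c "
from workcell import env
print(env.close_job())"
```

```text
the job is handed in; nothing more can be done
None
```

I hung the blue door on both hinge pins, swung it shut flush against the rim, let go, and handed the job in; the hand-in call returned no verdict.

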